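Match the white blanks to their painted samples

TASK

In the figurine-painting workshop, lay out the next batch for the painter: pick out the four white unpainted blanks and stand each one upright, centred on the empty round mark of the board that carries the painted sample of the same shape. The bisque is brittle, so set each blank down gently rather than dropping it, and leave the two finished painted pieces that stand among the blanks where they are.

Things in the scene. Friction and masses are not known exactly. Their poses are not given: they have to be found in the camera images.
- blank_gourd: Loose unpainted WHITE bisque blank, about 75 g, standing on the table, shaped as a two-bulbed bottle gourd: round, 61 mm tall plus a 5 mm stem, the lower bulb 48 mm across with an upright side between heights 10 and 30 mm (grip there, any yaw), the upper bulb 30 mm across. Origin: centre of its underside, z up.
- blank_pot: Loose unpainted WHITE bisque blank, about 75 g, standing on the table, shaped as a squat open round pot: 45 mm tall, 52 mm across with an upright side between heights 9 and 34 mm (grip there, any yaw), mouth 44 mm across, a tiny bow on the -x side. Origin: centre of its underside, z up.
- blank_house: Loose unpainted WHITE bisque blank, about 75 g, standing on the table, shaped as a little gabled house: walls 50 mm along x, 42 mm along y and 30 mm high, then a pitched roof whose ridge runs along x, 48 mm tall to the ridge and 51 mm to the chimney (grip the walls across y). Origin: centre of its underside, z up.
- blank_turtle: Loose unpainted WHITE bisque blank, about 75 g, standing on the table, shaped as a turtle: round domed shell 49 mm across, upright side between heights 4 and 24 mm, 35 mm tall, head sticking out to 40 mm from the centre on the -x side, small feet on the diagonals, stub of a tail on +x (grip the shell across y). Origin: centre of its underside, z up.
- board_gourd: Fixed dark wooden board, 12 mm thick, with a painted sample gourd (green with a yellow sash; size of the blank) glued on its far end. Origin: at table height under the centre of the empty round mark (pale, 60 mm across), whose surface is 12 mm above the origin. x runs along the board, from -40 to +130 mm; the sample is centred at x = +90 mm; y +-42.5 mm; z up.
- board_pot: Fixed dark wooden board, 12 mm thick, with a painted sample pot (red with a yellow bow; size of the blank) glued on its far end. Origin: at table height under the centre of the empty round mark (pale, 60 mm across), whose surface is 12 mm above the origin. x runs along the board, from -40 to +130 mm; the sample is centred at x = +90 mm; y +-42.5 mm; z up.
- board_house: Fixed dark wooden board, 12 mm thick, with a painted sample house (blue with a red roof; size of the blank) glued on its far end. Origin: at table height under the centre of the empty round mark (pale, 60 mm across), whose surface is 12 mm above the origin. x runs along the board, from -40 to +130 mm; the sample is centred at x = +90 mm; y +-42.5 mm; z up.
- board_turtle: Fixed dark wooden board, 12 mm thick, with a painted sample turtle (yellow with green head and feet; size of the blank) glued on its far end. Origin: at table height under the centre of the empty round mark (pale, 60 mm across), whose surface is 12 mm above the origin. x runs along the board, from -40 to +130 mm; the sample is centred at x = +90 mm; y +-42.5 mm; z up.
- done_gourd: Loose finished gourd, orange with a blue sash, the size of the blank gourd, standing on the table among the blanks; to be left alone. Origin: centre of its underside.
- done_turtle: Loose finished turtle, blue with orange head and feet, the size of the blank turtle, standing on the table among the blanks; to be left alone. Origin: centre of its underside.
There are look-alikes about, which are no part of the job. Leave any yellow look-alike of the blank_turtle alone.

How it is judged:
At the end, for the whole second after the job is handed in: Each white blank stands upright (within 0.1 rad) and at rest on the board with the sample of its own shape, its centre within 12 mm of the centre of the round mark; both finished pieces stand within 15 mm of where they were (horizontal distance between blank_gourd and board_gourd below 0.012 m and z of blank_gourd in the frame of board_gourd between 0.009 and 0.016 m and angle between each of blank_gourd, blank_pot, blank_house, blank_turtle, done_gourd, done_turtle's own z axis and vertical below 0.1 rad and linear speed of each of blank_gourd, blank_pot, blank_house, blank_turtle below 0.02 m/s and horizontal distance between blank_pot and board_pot below 0.012 m and z of blank_pot in the frame of board_pot between 0.009 and 0.016 m and horizontal distance between blank_house and board_house below 0.012 m and z of blank_house in the frame of board_house between 0.009 and 0.016 m and horizontal distance between blank_turtle and board_turtle below 0.012 m and z of blank_turtle in the frame of board_turtle between 0.009 and 0.016 m and distance of each of done_gourd, done_turtle from where it was at the start of the episode below 0.015 m); the robot touches nothing.
It fails at once if a white blank is let fall (in the air, touched by nothing, its underside more than 35 mm above the table) ((height (world z) of blank_gourd above 0.035 m and contact force between blank_gourd and anything else below 0.005 N) or (height (world z) of blank_pot above 0.035 m and contact force between blank_pot and anything else below 0.005 N) or (height (world z) of blank_house above 0.035 m and contact force between blank_house and anything else below 0.005 N) or (height (world z) of blank_turtle above 0.035 m and contact force between blank_turtle and anything else below 0.005 N)).
It fails at once if the finished gourd is moved by more than 15 mm or knocked over (distance of done_gourd from where it was at the start of the episode above 0.015 m or angle between done_gourd's own z axis and vertical above 0.3 rad).
It fails at once if the finished turtle is moved by more than 15 mm or knocked over (distance of done_turtle from where it was at the start of the episode above 0.015 m or angle between done_turtle's own z axis and vertical above 0.3 rad).
It also fails if it takes over 106 s, if anything falls off the work surface, if the arm or the gripper's body presses on something with over 40 N, if the wrist force passes 120 N, or if a joint passes its speed limit or range.

ROBOT

A 7-joint arm with a two-finger parallel gripper is mounted at the origin on the work surface. World frame = base frame: x ahead of the robot, y to its left, z up, the work surface at z = 0. Lengths are in m, angles in rad, forces in N, time in s.
With the tool pointing down it reaches from about 0.4 to 0.875 m from the base axis. Payload 4.4 kg.
Tool frame: the origin (TCP) lies at the very end of the fingers, on their centre line; the grasp point (between the pads) lies 19 mm behind it; z points along the fingers, y is the line along which they close (so a half turn about z gives the same grasp; the last joint's range is limited). The gripper opens to 85 mm and grips with 20 to 120 N. Pads are 22 mm wide; open, the fingers measure 114 mm over their backs; the gripper's body (76 mm by 85 mm) begins 54 mm behind the grasp point. The pads swing forward as they close: fully open they stand 13 mm farther back than shut.
Start: joints at [-1.356, 0.628, 0.038, 1.517, -0.027, 0.996, -0.02], TCP at [0.18, 0.625, 0.231] pointing down, gripper open.
Joint ranges: [-3.06, 3.06], [-0.37, 2.12], [-1.25, 1.32], [0.18, 2.47], [-1.1, 4.24], [0.23, 1.98], [-2.94, 2.94]. Speed limits (rad/s): [2.57, 2.57, 3.14, 3.14, 3.14, 3.14, 3.14].

INTERFACE

Orientations are given as a unit quaternion [x, y, z, w].
In Python, from plant import ctrl gives the robot as it stands. The module is installed in compiled form; this text tells all that it offers.
- The arm moves only by the shell command python3 -m crank FILE [OPENING] [FORCE], which reads ROWS from the file FILE. ROWS is a JSON object with one list for each field, all of the same length, 1 to 5, a row being the entries at one place: x, y, z (the shift in m), ax, ay, az (a rotation vector in rad); each row is the pose to reach, as a shift and turn from the pose commanded when the command began, along the tool's axes at that moment; what a row does not reach only later rows make up. A row lasts 1/8 s, in which the tool goes at most 0.0625 m and 0.188 rad, less where a joint would pass 70% of its speed; a pose out of reach is approached as far as the arm can. OPENING is the finger opening in m, set as the command begins (- or left out keeps the last). The fingers move at their own pace and stop on an object; FORCE is the grip in N (left out, the last holds). Time passes only in rows, so rows that do not move let the fingers close. It prints the time, the measured TCP pose, the force, the opening and the grip force at its end. Input that does not fit is refused with a message, and nothing moves.
- ctrl.observe(): the state, without advancing time (a new reading comes with each control period).
- ctrl.snapshot(name): name is "scene" or "top"; returns the picture (384x512x3 uint8, red, green, blue); there is no depth.
- ctrl.camera_info(name): a dict with "vertical_fov" (degrees; the focal length in pixels is half the picture's height over the tangent of half this angle, whatever the lens; pixels are square), "cx", "cy" (the principal point, pixels), "extrinsics" (4x4, takes a point from world to camera coordinates). Camera axes: x right, y down, z forward; pixel columns grow to the right and rows downward; lengths in m; the calibration is good to about 2 mm. A picture is of the moment at which its call begins. camera_info takes no time and is no camera call.
- ctrl.sign_off(): hands the job in; it is judged then, once.
The state is a dict: "time_s": time; "joint_pos": joint angles; "qvel": joint speeds; "joint_torque": joint torques, N m; "position": TCP position; "eef_rot": TCP orientation; "wrist_force": force on the tool from outside, world axes, zero at the start; "ft_torque": the same for the moment, N m; "finger_gap": finger opening in m; "grip_force": force on a finger pad.
Only numpy, scipy, OpenCV 4.12 (cv2) and the standard library are available. Lean on these libraries where they do the work, as an engineer would, in place of code of your own. Each camera call takes 0.05 s, during which the arm holds its last target. There are 200 camera calls.

## Working session

There is one attempt and no reset: what is moved stays moved. The work goes in short steps, Python scripts to look and compute and a shell command to move; the robot and the scene stay as the last step left them, time stands still between calls to the robot, and variables do not carry over. Pictures are saved under pics/ and viewed, at most 14 in all, crops included, and the job is handed in when it is done.

```bash
mkdir -p pics
python3 - <<'E'
from plant import ctrl
import cv2,numpy as np
np.set_printoptions(precision=4,suppress=True)
for n in("scene","top"):
    im=ctrl.snapshot(n); cv2.imwrite(f"pics/{n}0.png",cv2.resize(im[...,::-1],(800,600),interpolation=cv2.INTER_CUBIC)); cv2.imwrite(f"{n}_raw.png",im[...,::-1])
    print(n,ctrl.camera_info(n))
print(ctrl.observe())
E
```

```text
scene {'vertical_fov': 46.346734200678156, 'cx': 258.4670579836233, 'cy': 190.2126126999828, 'extrinsics': array([[-0.3066,  0.9517,  0.0151,  0.1469],
       [ 0.76  ,  0.2543, -0.5981, -0.3234],
       [-0.5731, -0.172 , -0.8013,  1.3917],
       [ 0.    ,  0.    ,  0.    ,  1.    ]])}
top {'vertical_fov': 54.0972605538136, 'cx': 250.65505316332005, 'cy': 191.63096390194767, 'extrinsics': array([[ 0.0243, -0.9997, -0.0003,  0.0058],
       [-0.9875, -0.024 , -0.1561,  0.4744],
       [ 0.156 ,  0.0041, -0.9877,  0.8714],
       [ 0.    ,  0.    ,  0.    ,  1.    ]])}
{'time_s': 0.1, 'joint_pos': array([-1.3558,  0.6292,  0.0384,  1.5182, -0.027 ,  0.9963, -0.02  ]), 'qvel': array([ 0.001 , -0.0005,  0.0011, -0.0022,  0.0005,  0.0015, -0.001 ]), 'joint_torque': array([  0.0022, -56.4532,   1.2302, -19.3969,   0.0112,   0.0055,
        -0.    ]), 'position': array([0.18  , 0.624 , 0.2305]), 'eef_rot': array([ 0.14  ,  0.9902, -0.0008, -0.0001]), 'wrist_force': array([ 0.132 , -0.686 ,  0.3261]), 'ft_torque': array([-0.042 ,  0.0185,  0.0562]), 'grip_force': 0.0, 'finger_gap': 0.08519088983913929}
```

View pics/scene0.png

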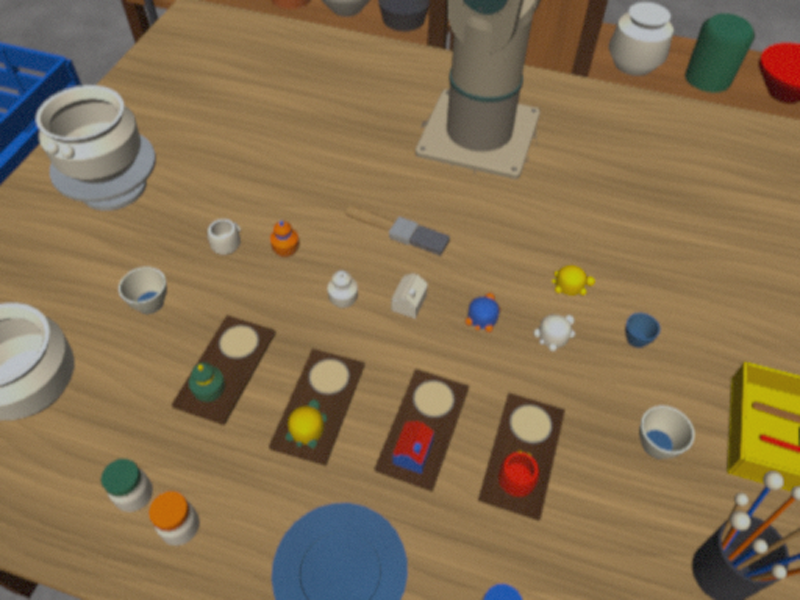

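View pics/top0.png

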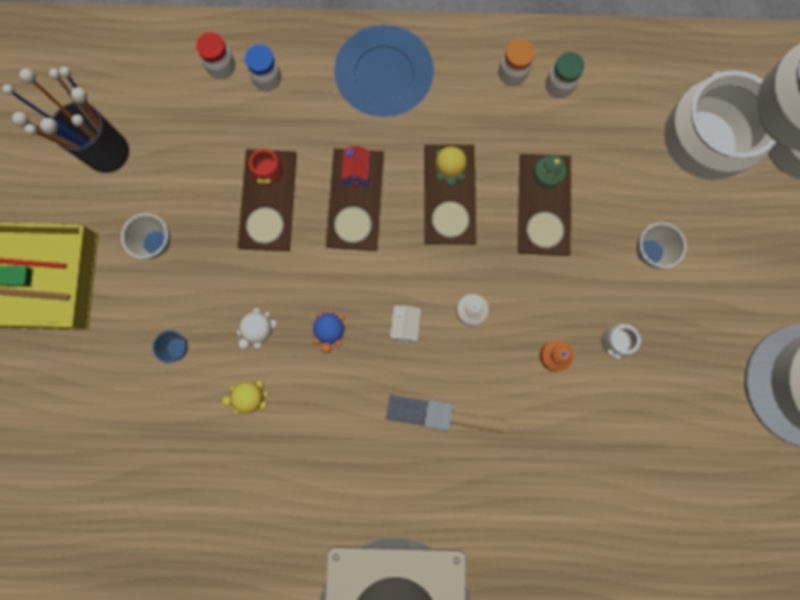

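Top view, 800×600 pixels. White things:
- turtle (255,328)
- house (405,323)
- gourd (473,309)
- small pot with a bow (622,340)
- two larger bowls with blue inside, (145,235) and (662,245)
- big pots at the right

Things to leave:
- blue turtle (328,330)
- orange gourd (557,355)
- yellow turtle (245,397)

Marks (top view): pot (265,225), house (353,224), turtle (450,219), gourd (545,230). I choose the first four white things and check them in a close crop.

Run:
```python
import cv2,numpy as np
T=cv2.imread("top_raw.png");S=cv2.imread("scene_raw.png")
def crop(I,u,v):
    u=int(u*.64)-25;v=int(v*.64)-25   # origin in raw px
    c=cv2.resize(I[v:v+50,u:u+50],(200,200),interpolation=cv2.INTER_CUBIC)
    for k in range(0,50,10):
        cv2.line(c,(k*4,0),(k*4,5),(0,0,255),1);cv2.line(c,(0,k*4),(5,k*4),(0,0,255),1)
    cv2.putText(c,f"{u},{v}",(8,14),0,.4,(0,0,255),1);return c
rows=[[crop(T,*p) for p in[(473,309),(622,340),(405,323),(255,328)]],
[crop(S,*p) for p in[(342,288),(223,236),(409,296),(555,330)]],
[crop(T,*p) for p in[(545,215),(265,210),(353,210),(450,205)]]]
cv2.imwrite("pics/mos.png",np.vstack([np.hstack(r) for r in rows]))
# pale marks
for n,I in(("T",T),("S",S)):
    h=cv2.cvtColor(I,cv2.COLOR_BGR2HSV)
    m=cv2.inRange(h,(15,30,150),(35,130,255))
    N,l,st,c=cv2.connectedComponentsWithStats(m)
    print(n,"pale",[(st[i].tolist(),c[i].round(1).tolist()) for i in range(1,N) if 120<st[i,4]<1500])
    m=cv2.inRange(h,(0,0,110),(180,45,255))
    N,l,st,c=cv2.connectedComponentsWithStats(m)
    print(n,"white",[(st[i].tolist(),c[i].round(1).tolist()) for i in range(1,N) if 120<st[i,4]<1500])
```

```text
T pale [([59, 113, 95, 6, 292], [108.8, 115.3]), ([278, 130, 21, 21, 355], [287.9, 139.8]), ([215, 133, 22, 21, 360], [225.4, 143.2]), ([159, 134, 21, 21, 357], [168.9, 143.7]), ([338, 137, 22, 21, 355], [348.6, 146.6]), ([426, 156, 41, 17, 128], [445.2, 169.1]), ([191, 159, 72, 9, 289], [224.4, 163.5]), ([199, 169, 85, 5, 308], [243.7, 171.3]), ([411, 175, 72, 4, 181], [448.4, 176.7]), ([265, 187, 61, 20, 152], [297.6, 192.3]), ([138, 234, 103, 6, 339], [187.0, 236.3]), ([349, 239, 100, 6, 300], [394.3, 241.7]), ([169, 241, 48, 5, 124], [188.9, 243.2]), ([352, 247, 71, 6, 188], [384.5, 249.2]), ([165, 265, 64, 8, 272], [198.8, 268.0]), ([382, 271, 50, 4, 148], [406.8, 272.3]), ([190, 306, 82, 11, 246], [230.4, 312.8]), ([40, 323, 125, 6, 384], [105.0, 325.1]), ([246, 328, 139, 6, 446], [316.6, 330.8])]
T white [([25, 0, 186, 6, 443], [119.7, 1.8]), ([236, 0, 113, 9, 725], [286.8, 3.4]), ([394, 0, 98, 13, 964], [441.5, 5.2]), ([496, 28, 16, 55, 616], [504.7, 54.1]), ([214, 132, 23, 23, 123], [225.1, 143.0]), ([77, 136, 31, 30, 466], [91.8, 149.9]), ([409, 142, 31, 30, 500], [424.3, 1
[... 2015 characters left out ...]
48, 1007], [293.1, 358.4]), ([332, 341, 75, 23, 287], [368.8, 351.8]), ([120, 342, 53, 24, 281], [148.0, 353.1])]
S white [([34, 0, 33, 24, 320], [48.7, 12.3]), ([60, 0, 25, 36, 399], [73.6, 20.6]), ([394, 0, 38, 47, 1370], [411.7, 22.4]), ([0, 3, 36, 17, 187], [15.5, 10.2]), ([481, 10, 31, 22, 368], [497.5, 20.3]), ([249, 139, 19, 17, 199], [257.5, 146.7]), ([133, 140, 20, 22, 332], [142.7, 150.6]), ([76, 171, 30, 29, 517], [91.2, 183.1]), ([210, 173, 18, 23, 298], [218.6, 184.5]), ([251, 176, 22, 27, 384], [261.8, 188.6]), ([342, 202, 26, 22, 372], [355.2, 211.4]), ([410, 260, 34, 33, 646], [426.4, 273.9]), ([70, 306, 23, 21, 216], [83.4, 318.7]), ([101, 328, 23, 20, 174], [114.6, 340.8])]
```

View pics/mos.png

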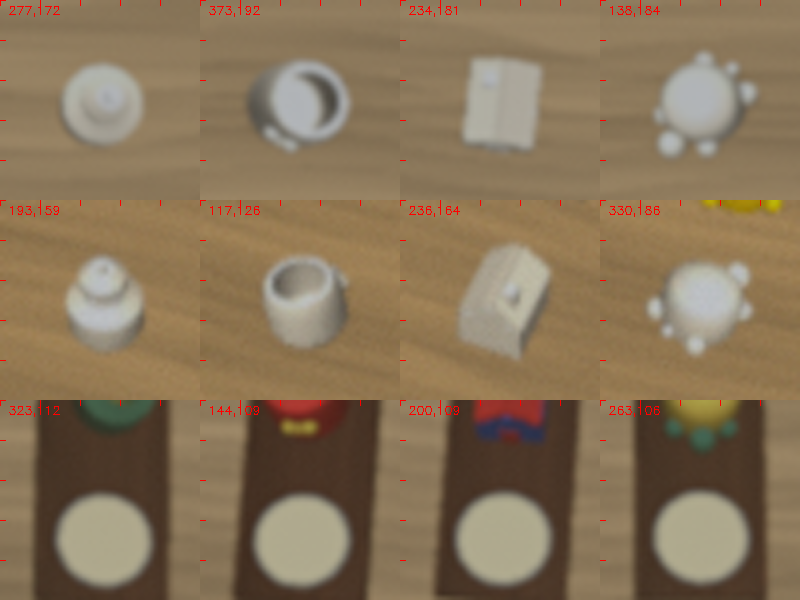

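```bash
cat > cam.py <<'E'
import numpy as np,cv2
from plant import ctrl
from scipy.optimize import minimize,least_squares
C={}
for n in("scene","top"):
    i=ctrl.camera_info(n);C[n]=(192/np.tan(np.radians(i["vertical_fov"]/2)),i["cx"],i["cy"],i["extrinsics"])
def proj(n,P):
    f,cx,cy,E=C[n];q=np.atleast_2d(P)@E[:3,:3].T+E[:3,3]
    return np.c_[cx+f*q[:,0]/q[:,2],cy+f*q[:,1]/q[:,2]]
def tri(t,s):
    r=least_squares(lambda p:np.r_[proj("top",p)[0]-t,proj("scene",p)[0]-s],[.5,0,.02]);return r.x,np.abs(r.fun).max()
a=np.linspace(0,2*np.pi,32,endpoint=False)
def ring(r,z,x=0,y=0):return np.c_[x+r*np.cos(a),y+r*np.sin(a),0*a+z]
bx=lambda X,Y,z:np.array([[i*X,j*Y,z] for i in(1,-1) for j in(1,-1)])
M=dict(gourd=[np.vstack([ring(.019,0),ring(.024,.01),ring(.024,.03),ring(.017,.038)]),np.vstack([ring(.013,.036),ring(.015,.046),ring(.012,.056),ring(.005,.061)]),ring(.003,.064)],
 pot=[np.vstack([ring(.022,0),ring(.026,.009),ring(.026,.034),ring(.0245,.045)])],
 house=[np.vstack([bx(.025,.021,0),bx(.025,.021,.03),bx(.025,0,.048)])],
 turtle=[np.vstack([ring(.0245,.004),ring(.0245,.024),ring(.018,.031),ring(.006,.035)]),ring(.007,.016,-.033)]+[ring(.006,.006,i*.021,j*.021) for i in(1,-1) for j in(1,-1)])
K=4
def fit(name,imgs,p0,ctr,free_z=True,sth=60,maskf=None):
    masks={}
    for n,(u,v) in ctr.items():
        o=np.array([int(u)-25,int(v)-25]);c=imgs[n][o[1]:o[1]+50,o[0]:o[0]+50]
        h=cv2.cvtColor(c,cv2.COLOR_BGR2HSV)
        m=cv2.resize(maskf(c,h) if maskf else cv2.inRange(h,(0,0,60),(180,sth,255)),None,fx=K,fy=K,interpolation=cv2.INTER_LINEAR)
        m=(m>127).astype(np.uint8);N,l,st,_=cv2.connectedComponentsWithStats(m)
        m=(l==1+np.argmax(st[1:,4])).astype(np.uint8)
        cs,_=cv2.findContours(m,0,1);m=cv2.drawContours(m*0,cs,-1,1,-1)
        masks[n]=(o,cv2.GaussianBlur(m.astype(np.float32),(0,0),3))
    def render(n,p):
        o=masks[n][0];cy,sy=np.cos(p[3]),np.sin(p[3]);im=np.zeros((200,200),np.uint8)
        for Q in M[name]:
            W=Q@np.array([[cy,sy,0],[-sy,cy,0],[0,0,1]])+p[:3]
            w=((proj(n,W)-o+.5)*K-.5)
            cv2.fillConvexPoly(im,cv2.convexHull((w*16).round().astype(np.int32)),1,shift=4)
        return cv2.GaussianBlur(im.astype(np.float32),(0,0),3)
    S=np.array([1,1,1,20.])
    cost=lambda q:sum(((render(n,q*S)-masks[n][1])**2).sum() for n in masks)
    best=None
    for y in np.linspace(p0[3]-.4,p0[3]+.4,3):
        q=np.array([*p0[:3],y])/S;sim=np.vstack([q]+[q+d for d in np.diag([.008,.008,.006,.012])])
        r=minimize(cost,q,method="Nelder-Mead",options=dict(initial_simplex=sim,maxfev=500))
        if best is None or r.fun<best.fun:best=r
    dbg=[np.hstack([masks[n][1],render(n,best.x*S)]) for n in masks]
    return best.x*S,best.fun,np.vstack(dbg)
E
python3 - <<'E'
from cam import *
np.set_printoptions(precision=4,suppress=True)
for n,t,s in[("gourd",(348.6,146.6),(152.3,218.1)),("turtle",(287.9,139.8),(210.1,240.5)),("house",(225.4,143.2),(277.2,254.7)),("pot",(168.9,143.7),(339.3,270.8))]:
    print("mark",n,*tri(t,s))
print("tip",tri((303.75,196.25),(219,176.5)),"chim",tri((256.5,200.5),(263.5,186.5)),"rim",tri((400.75,217.25),(142.5,146)))
im=dict(top=cv2.imread("top_raw.png"),scene=cv2.imread("scene_raw.png"))
D=[]
for n,t,s,y in[("gourd",(302,198),(219,184),0),("pot",(398,217),(143,151),1),("house",(259,206),(262,189),-.1),("turtle",(163,210),(355,211),-.6)]:
    x,_=tri(t,s);x[2]=0
    p,f,d=fit(n,im,[*x,y],dict(top=t,scene=s));D.append(d);print(n,p,f)
cv2.imwrite("pics/fit.png",cv2.resize(np.hstack(D)*255,(800,200)))
E
```

```text
mark gourd [ 0.5998 -0.2285  0.0118] 0.33339231121931334
mark turtle [ 0.6138 -0.0745  0.0118] 0.23412847783663437
mark house [0.6007 0.0842 0.0125] 0.12451025897212276
mark pot [0.596  0.2273 0.0125] 0.12048477218601761
tip (array([ 0.4628, -0.1079,  0.0577]), np.float64(0.0702484928560807)) chim (array([0.4512, 0.003 , 0.0491]), np.float64(0.04530026566987999)) rim (array([ 0.4201, -0.3399,  0.0427]), np.float64(0.34626489462334575))
gourd [ 0.464  -0.1091  0.0028  0.1306] 150.57586669921875
pot [ 0.4215 -0.3398 -0.0005  1.1356] 409.6805114746094
house [ 0.4395 -0.0047  0.0026 -0.0816] 248.24215698242188
turtle [ 0.4288  0.2303  0.0021 -0.5928] 672.7960815429688[ WARN:0@2.931] global loadsave.cpp:1063 imwrite_ Unsupported depth image for selected encoder is fallbacked to CV_8U.
```

View pics/fit.png

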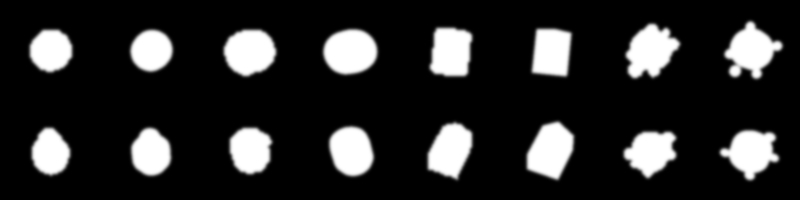

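The fitted silhouettes match the masks, heights come out right (marks at 12 mm, blanks' bases at 0–3 mm). The turtle's mask is nibbled, so I refit it with a looser threshold, and also measure the pieces to be avoided.

```bash
python3 - <<'E' 2>/dev/null
from cam import *
np.set_printoptions(precision=4,suppress=True)
h,_=tri((155.75,219.75),(364.5,204));print("head",h,_)
im=dict(top=cv2.imread("top_raw.png"),scene=cv2.imread("scene_raw.png"))
t,s=(163,210),(355,211);x,_=tri(t,s);x[2]=0
for th in(70,80,90):print(th,*fit("turtle",im,[*x,-.6],dict(top=t,scene=s),sth=th)[:2])
for n,t,s,y,th in[("gourd",(302,198),(219,184),0,75),("pot",(398,217),(143,151),1,75),("house",(259,206),(262,189),-.1,75)]:
    x,_=tri(t,s);x[2]=0;print(n,*fit(n,im,[*x,y],dict(top=t,scene=s),sth=th)[:2])
print("done_turtle",tri((210,210),(309,199.5))[0],"done_gourd",tri((356.5,227.5),(182,153))[0])
for n,a,b in[("gourd",(352.5,109),(348.6,146.6)),("turtle",(288.6,103),(287.9,139.8)),("house",(227,106),(225.4,143.2)),("pot",(168.9,105),(168.9,143.7))]:pass
E
```

```text
head [0.4019 0.248  0.0186] 0.3961050444398211
70 [ 0.4288  0.2303  0.0024 -0.5847] 692.8072509765625
80 [ 0.4291  0.2302  0.0031 -0.5963] 851.162109375
90 [ 0.4499  0.2276  0.0323 -0.5884] 28022.0546875
gourd [ 0.4646 -0.1091  0.003   0.1017] 217.11209106445312
pot [ 0.4215 -0.3395  0.0001  0.714 ] 319.4759826660156
house [ 0.4395 -0.0045  0.0035 -0.0747] 344.2586669921875
done_turtle [0.4295 0.1158 0.0157] done_gourd [ 0.3947 -0.2404  0.0234]
```

```bash
cat > go.py <<'E'
import sys,numpy as np
from plant import ctrl
from scipy.spatial.transform import Rotation as R
x,y,z,psi=map(float,sys.argv[1:5])   # target TCP, psi: world yaw of closing axis from +y
o=ctrl.observe();A=R.from_quat(o["eef_rot"])
d=A.inv().apply(np.array([x,y,z])-o["position"])
B=R.from_euler("z",psi)*R.from_quat([0,1,0,0])
print("need",d.round(4),(A.inv()*B).as_rotvec().round(3),"|d|",np.linalg.norm(d).round(3))
E
echo '{"x":[-0.043,-0.087,-0.13,-0.174,-0.217],"y":[-0.038,-0.077,-0.116,-0.155,-0.194],"z":[0,0,0,0,0],"ax":[0,0,0,0,0],"ay":[0,0,0,0,0],"az":[0.15,0.31,0.31,0.31,0.31]}' > path.dat && python3 -m crank path.dat 0.085 30
python3 go.py 0.429 0.230 0.15 -0.59
```

```text
time_s: 0.72
position: [0.3356, 0.3762, 0.2312]
eef_rot: [0.291, 0.957, -0.0, 0.0]
wrist_force: [1.4, 0.2, 0.5]
finger_gap: 0.0847
grip_force: 0.0
need [-0.159  -0.0694  0.0812] [-0.     0.    -0.001] |d| 0.192
```

```bash
echo '{"x":[-0.05,-0.1,-0.159,-0.159,-0.159],"y":[-0.022,-0.044,-0.069,-0.069,-0.069],"z":[0.026,0.052,0.081,0.12,0.12],"ax":[0,0,0,0,0],"ay":[0,0,0,0,0],"az":[0,0,0,0,0]}' > path.dat && python3 -m crank path.dat
python3 go.py 0.429 0.230 0.002 -0.59
```

```text
time_s: 1.35
position: [0.4267, 0.23, 0.1091]
eef_rot: [0.292, 0.956, -0.003, -0.002]
wrist_force: [-1.3, -0.1, 1.3]
finger_gap: 0.0846
grip_force: 0.0
need [-0.0022  0.0019  0.1071] [-0.006 -0.003 -0.003] |d| 0.107
```

```bash
echo '{"x":[0,0,0,0,0],"y":[0,0,0,0,0],"z":[0.04,0.075,0.095,0.108,0.108],"ax":[0,0,0,0,0],"ay":[0,0,0,0,0],"az":[0,0,0,0,0]}' > path.dat && python3 -m crank path.dat
python3 go.py 0.429 0.230 0.002 -0.59
echo '{"x":[0,0,0,0,0],"y":[0,0,0,0,0],"z":[0,0,0,0,0],"ax":[0,0,0,0,0],"ay":[0,0,0,0,0],"az":[0,0,0,0,0]}' > path.dat && python3 -m crank path.dat 0.03 30
echo '{"x":[0,0,0],"y":[0,0,0],"z":[0,0,0],"ax":[0,0,0],"ay":[0,0,0],"az":[0,0,0]}' > path.dat && python3 -m crank path.dat
```

```text
time_s: 1.98
position: [0.4282, 0.2342, 0.0038]
eef_rot: [0.29, 0.957, 0.001, -0.0]
wrist_force: [0.6, -0.7, 0.3]
finger_gap: 0.0851
grip_force: 0.0
need [-0.003  -0.0031  0.0018] [ 0.001 -0.001  0.002] |d| 0.005
time_s: 2.6
position: [0.4286, 0.2333, 0.0044]
eef_rot: [0.291, 0.957, 0.001, 0.0]
wrist_force: [-1.4, 0.8, 6.6]
finger_gap: 0.0476
grip_force: 29.9
time_s: 2.98
position: [0.4286, 0.2333, 0.0045]
eef_rot: [0.291, 0.957, 0.001, 0.0]
wrist_force: [-1.8, 0.6, 6.5]
finger_gap: 0.0478
grip_force: 29.9
```

```bash
echo '{"x":[0,0,0,0,0],"y":[0,0,0,0,0],"z":[-0.02,-0.05,-0.1,-0.11,-0.11],"ax":[0,0,0,0,0],"ay":[0,0,0,0,0],"az":[0,0,0,-0.12,-0.28]}' > path.dat && python3 -m crank path.dat 
python3 go.py 0.612 -0.0745 0.11 0
```

```text
time_s: 3.6
position: [0.4291, 0.2329, 0.1151]
eef_rot: [0.152, 0.988, 0.001, 0.001]
wrist_force: [-0.3, 0.4, -2.1]
finger_gap: 0.0479
grip_force: 31.6
need [-0.2668 -0.2382  0.0052] [ 0.002  0.003 -0.305] |d| 0.358
```

```bash
echo '{"x":[-0.042,-0.084,-0.126,-0.168,-0.21],"y":[-0.037,-0.075,-0.113,-0.15,-0.188],"z":[0,0,0,0,0],"ax":[0,0,0,0,0],"ay":[0,0,0,0,0],"az":[-0.15,-0.305,-0.305,-0.305,-0.305]}' > path.dat && python3 -m crank path.dat 
python3 go.py 0.612 -0.0745 0.11 0
```

```text
time_s: 4.22
position: [0.5717, -0.0126, 0.1138]
eef_rot: [0.003, 1.0, 0.0, 0.0]
wrist_force: [1.1, 0.2, -1.0]
finger_gap: 0.0478
grip_force: 31.6
need [-0.0406 -0.0616  0.0039] [ 0.     0.001 -0.006] |d| 0.074
```

```bash
echo '{"x":[-0.022,-0.04,-0.04,-0.04,-0.04],"y":[-0.034,-0.062,-0.062,-0.062,-0.062],"z":[0.01,0.03,0.05,0.06,0.06],"ax":[0,0,0,0,0],"ay":[0,0,0,0,0],"az":[0,0,0,0,0]}' > path.dat && python3 -m crank path.dat 
python3 go.py 0.612 -0.0745 0.0165 0
```

```text
time_s: 4.85
position: [0.6099, -0.0725, 0.0529]
eef_rot: [0.002, 1.0, 0.0, -0.001]
wrist_force: [-0.4, -0.1, -0.4]
finger_gap: 0.0479
grip_force: 31.6
need [-0.0022 -0.0021  0.0364] [ 0.001 -0.001 -0.005] |d| 0.037
```

```bash
echo '{"x":[-0.002,-0.002,-0.002,-0.002,-0.002],"y":[-0.002,-0.002,-0.002,-0.002,-0.002],"z":[0.012,0.024,0.031,0.034,0.034],"ax":[0,0,0,0,0],"ay":[0,0,0,0,0],"az":[0,0,0,0,0]}' > path.dat && python3 -m crank path.dat 
python3 go.py 0.612 -0.0745 0.0165 0
```

```text
time_s: 5.48
position: [0.6124, -0.0753, 0.0191]
eef_rot: [0.003, 1.0, 0.0, -0.0]
wrist_force: [0.3, -0.2, -1.0]
finger_gap: 0.0476
grip_force: 31.6
need [0.0004 0.0008 0.0026] [ 0.    -0.    -0.006] |d| 0.003
```

```bash
echo '{"x":[0,0,0,0],"y":[0.001,0.001,0.001,0.001],"z":[0.001,0.002,0.003,0.003],"ax":[0,0,0,0],"ay":[0,0,0,0],"az":[0,0,0,0]}' > path.dat && python3 -m crank path.dat 
python3 go.py 0.612 -0.0745 0.0165 0
```

```text
time_s: 5.98
position: [0.6127, -0.0743, 0.0166]
eef_rot: [0.003, 1.0, 0.0, 0.0]
wrist_force: [-0.3, 0.3, 1.9]
finger_gap: 0.0477
grip_force: 31.8
need [ 0.0007 -0.0002  0.0001] [ 0.     0.    -0.006] |d| 0.001
```

Light contact (about 3 N change), so I release, lift and head for the house.

```bash
echo '{"x":[0,0,0,0,0],"y":[0,0,0,0,0],"z":[0,0,0,-0.01,-0.04],"ax":[0,0,0,0,0],"ay":[0,0,0,0,0],"az":[0,0,0,0,0]}' > path.dat && python3 -m crank path.dat 0.085
echo '{"x":[0,0.05,0.1,0.15,0.173],"y":[0,0.02,0.04,0.06,0.07],"z":[-0.06,-0.07,-0.07,-0.07,-0.07],"ax":[0,0,0,0,0],"ay":[0,0,0,0,0],"az":[0,0.08,0.08,0.08,0.08]}' > path.dat && python3 -m crank path.dat
python3 go.py 0.4395 -0.0045 0.07 -0.08
python3 - <<'E'
from plant import ctrl
import cv2
im=ctrl.snapshot("top")[...,::-1];cv2.imwrite("t1.png",im)
cv2.imwrite("pics/t1.png",cv2.resize(im[90:240,140:420],(800,429),interpolation=cv2.INTER_CUBIC))
E
```

```text
time_s: 6.6
position: [0.6113, -0.0742, 0.0558]
eef_rot: [0.003, 1.0, 0.0, -0.002]
wrist_force: [-0.0, 0.1, 1.2]
finger_gap: 0.0848
grip_force: 0.0
time_s: 7.22
position: [0.4368, -0.0023, 0.1271]
eef_rot: [0.042, 0.999, 0.0, -0.001]
wrist_force: [-0.1, -0.6, -0.2]
finger_gap: 0.085
grip_force: 0.0
need [-0.003  -0.002   0.0571] [ 0.    -0.002 -0.005] |d| 0.057
```

View pics/t1.png

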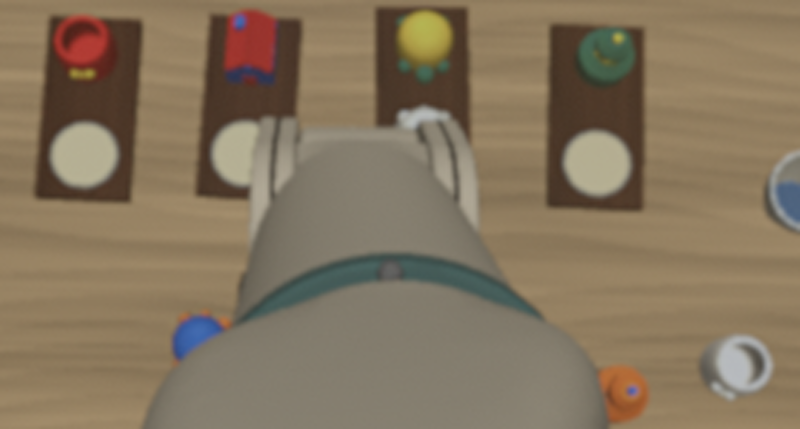

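The arm hides the placed turtle, whose edge shows at (425,118); I'll check it later. Descending on the house now.

```bash
echo '{"x":[-0.001,-0.001,-0.001],"y":[-0.002,-0.002,-0.002],"z":[0.04,0.07,0.07],"ax":[0,0,0],"ay":[0,0,0],"az":[0,0,0]}' > path.dat && python3 -m crank path.dat
python3 go.py 0.4395 -0.0045 0.003 -0.08
```

```text
time_s: 7.65
position: [0.4402, -0.0056, 0.0553]
eef_rot: [0.043, 0.999, -0.0, -0.001]
wrist_force: [-0.5, -0.1, -0.1]
finger_gap: 0.0853
grip_force: 0.0
need [0.0006 0.001  0.0523] [-0.    -0.003 -0.006] |d| 0.052
```

```bash
echo '{"x":[0,0,0,0],"y":[0.001,0.001,0.001,0.001],"z":[0.02,0.04,0.051,0.051],"ax":[0,0,0,0],"ay":[0,0,0,0],"az":[0,0,0,0]}' > path.dat && python3 -m crank path.dat
echo '{"x":[0,0,0,0,0],"y":[0,0,0,0,0],"z":[0,0,0,0,0],"ax":[0,0,0,0,0],"ay":[0,0,0,0,0],"az":[0,0,0,0,0]}' > path.dat && python3 -m crank path.dat 0.025 30
echo '{"x":[0,0],"y":[0,0],"z":[0,0],"ax":[0,0],"ay":[0,0],"az":[0,0]}' > path.dat && python3 -m crank path.dat
python3 go.py 0.4395 -0.0045 0.003 -0.08
```

```text
time_s: 8.15
position: [0.4426, -0.0054, 0.0062]
eef_rot: [0.043, 0.999, -0.001, 0.002]
wrist_force: [0.6, -0.5, 0.1]
finger_gap: 0.0846
grip_force: 0.0
time_s: 8.78
position: [0.4417, -0.0048, 0.0063]
eef_rot: [0.043, 0.999, -0.001, 0.001]
wrist_force: [-0.0, -1.2, 5.8]
finger_gap: 0.0417
grip_force: 30.5
time_s: 9.02
position: [0.4417, -0.0048, 0.0062]
eef_rot: [0.043, 0.999, -0.001, 0.001]
wrist_force: [-0.8, -0.9, 6.0]
finger_gap: 0.0416
grip_force: 30.5
need [0.0022 0.0001 0.0032] [-0.001  0.002 -0.006] |d| 0.004
```

```bash
echo '{"x":[0,0,0,0],"y":[0,0,0,0],"z":[-0.02,-0.05,-0.08,-0.085],"ax":[0,0,0,0],"ay":[0,0,0,0],"az":[0,0,-0.04,-0.088]}' > path.dat && python3 -m crank path.dat 
python3 go.py 0.603 0.0842 0.07 0
```

```text
time_s: 9.52
position: [0.4418, -0.0043, 0.0923]
eef_rot: [-0.002, 1.0, -0.0, 0.002]
wrist_force: [-0.7, 0.0, -1.5]
finger_gap: 0.0416
grip_force: 31.1
need [-0.1614  0.088   0.0228] [-0.     0.003  0.003] |d| 0.185
```

```bash
echo '{"x":[-0.05,-0.1,-0.14,-0.16,-0.16],"y":[0.027,0.054,0.078,0.088,0.088],"z":[0,0.01,0.02,0.035,0.04],"ax":[0,0,0,0,0],"ay":[0,0,0,0,0],"az":[0,0,0,0,0]}' > path.dat && python3 -m crank path.dat 
python3 go.py 0.603 0.0842 0.0182 0
```

```text
time_s: 10.15
position: [0.6009, 0.0852, 0.0496]
eef_rot: [-0.002, 1.0, 0.0, -0.0]
wrist_force: [-0.2, -0.3, 0.5]
finger_gap: 0.041
grip_force: 30.9
need [-0.0021 -0.001   0.0314] [ 0.    -0.001  0.003] |d| 0.031
```

```bash
echo '{"x":[-0.001,-0.001,-0.001,-0.001,-0.001],"y":[-0.001,-0.001,-0.001,-0.001,-0.001],"z":[0.01,0.02,0.027,0.029,0.029],"ax":[0,0,0,0,0],"ay":[0,0,0,0,0],"az":[0,0,0,0,0]}' > path.dat && python3 -m crank path.dat 
python3 go.py 0.603 0.0842 0.0182 0
```

```text
time_s: 10.78
position: [0.6016, 0.083, 0.0213]
eef_rot: [-0.001, 1.0, 0.0, -0.0]
wrist_force: [0.1, -1.0, -1.0]
finger_gap: 0.0414
grip_force: 30.9
need [-0.0014  0.0012  0.0031] [ 0.    -0.     0.002] |d| 0.004
```

```bash
echo '{"x":[-0.001,-0.001,-0.001,-0.001],"y":[0.001,0.001,0.001,0.001],"z":[0.001,0.002,0.0035,0.0035],"ax":[0,0,0,0],"ay":[0,0,0,0],"az":[0,0,0,0]}' > path.dat && python3 -m crank path.dat 
python3 go.py 0.603 0.0842 0.0182 0
```

```text
time_s: 11.28
position: [0.6028, 0.0841, 0.0184]
eef_rot: [-0.001, 1.0, -0.0, 0.0]
wrist_force: [-1.8, -0.9, 4.2]
finger_gap: 0.0418
grip_force: 31.6
need [-0.0002  0.0001  0.0002] [-0.     0.     0.002] |d| 0.0
```

Placed with light contact. I release and go to the gourd at (0.464, -0.109).

```bash
echo '{"x":[0,0,0,0,0],"y":[0,0,0,0,0],"z":[0,0,0,-0.01,-0.05],"ax":[0,0,0,0,0],"ay":[0,0,0,0,0],"az":[0,0,0,0,0]}' > path.dat && python3 -m crank path.dat 0.085
echo '{"x":[0,0.03,0.065,0.1,0.13],"y":[0,-0.045,-0.09,-0.135,-0.18],"z":[-0.06,-0.08,-0.08,-0.08,-0.08],"ax":[0,0,0,0,0],"ay":[0,0,0,0,0],"az":[0,0,0,0,0]}' > path.dat && python3 -m crank path.dat
python3 go.py 0.464 -0.109 0.1 0
```

```text
time_s: 11.9
position: [0.601, 0.0835, 0.0669]
eef_rot: [-0.001, 1.0, -0.0, -0.002]
wrist_force: [0.7, -0.2, 0.4]
finger_gap: 0.0853
grip_force: 0.0
time_s: 12.52
position: [0.4718, -0.0977, 0.1486]
eef_rot: [-0.001, 1.0, -0.0, 0.0]
wrist_force: [1.3, -0.8, -0.1]
finger_gap: 0.085
grip_force: 0.0
need [ 0.0079 -0.0112  0.0486] [-0.001  0.001  0.003] |d| 0.05
```

```bash
echo '{"x":[0.008,0.008,0.008,0.008],"y":[-0.012,-0.012,-0.012,-0.012],"z":[0.02,0.06,0.08,0.08],"ax":[0,0,0,0],"ay":[0,0,0,0],"az":[0,0,0,0]}' > path.dat && python3 -m crank path.dat
python3 go.py 0.464 -0.109 0.004 0
```

```text
time_s: 13.02
position: [0.4644, -0.1082, 0.0673]
eef_rot: [-0.001, 1.0, 0.0, -0.001]
wrist_force: [0.2, -0.6, -0.6]
finger_gap: 0.0847
grip_force: 0.0
need [ 0.0003 -0.0009  0.0633] [ 0.    -0.002  0.003] |d| 0.063
```

```bash
echo '{"x":[0,0.001,0.002,0.002],"y":[0,0,0,0],"z":[0.03,0.05,0.062,0.062],"ax":[0,0,0,0],"ay":[0,0,0,0],"az":[0,0,0,0]}' > path.dat && python3 -m crank path.dat
echo '{"x":[0,0,0,0,0],"y":[0,0,0,0,0],"z":[0,0,0,0,0],"ax":[0,0,0,0,0],"ay":[0,0,0,0,0],"az":[0,0,0,0,0]}' > path.dat && python3 -m crank path.dat 0.03 30
echo '{"x":[0,0],"y":[0,0],"z":[0,0],"ax":[0,0],"ay":[0,0],"az":[0,0]}' > path.dat && python3 -m crank path.dat
python3 go.py 0.464 -0.109 0.004 0
```

```text
time_s: 13.52
position: [0.4633, -0.1082, 0.006]
eef_rot: [-0.001, 1.0, -0.0, 0.0]
wrist_force: [-0.6, -0.9, 0.4]
finger_gap: 0.0849
grip_force: 0.0
time_s: 14.15
position: [0.4636, -0.1085, 0.0067]
eef_rot: [-0.001, 1.0, -0.0, 0.001]
wrist_force: [-0.6, -0.5, 6.4]
finger_gap: 0.047
grip_force: 30.0
time_s: 14.4
position: [0.4636, -0.1085, 0.0067]
eef_rot: [-0.001, 1.0, -0.0, 0.001]
wrist_force: [-0.7, -0.4, 6.0]
finger_gap: 0.0469
grip_force: 30.0
need [-0.0004 -0.0005  0.0027] [-0.001  0.001  0.002] |d| 0.003
```

Target TCP is (0.5995, -0.2285, 0.0187).

```bash
echo '{"x":[0,0,0,-0.03,-0.07],"y":[0,0,0,-0.03,-0.06],"z":[-0.02,-0.05,-0.085,-0.095,-0.095],"ax":[0,0,0,0,0],"ay":[0,0,0,0,0],"az":[0,0,0,0,0]}' > path.dat && python3 -m crank path.dat 
echo '{"x":[-0.03,-0.066,-0.066,-0.066,-0.066],"y":[-0.028,-0.06,-0.06,-0.06,-0.06],"z":[0,0,0.02,0.05,0.05],"ax":[0,0,0,0,0],"ay":[0,0,0,0,0],"az":[0,0,0,0,0]}' > path.dat && python3 -m crank path.dat
python3 go.py 0.5995 -0.2285 0.0187 0
```

```text
time_s: 15.02
position: [0.5339, -0.1693, 0.1026]
eef_rot: [-0.001, 1.0, -0.0, 0.001]
wrist_force: [0.8, 0.6, -1.0]
finger_gap: 0.0469
grip_force: 31.4
time_s: 15.65
position: [0.5964, -0.2272, 0.0484]
eef_rot: [-0.001, 1.0, 0.001, -0.003]
wrist_force: [0.1, -0.4, -0.1]
finger_gap: 0.047
grip_force: 31.4
need [-0.0033 -0.0013  0.0297] [ 0.002 -0.006  0.003] |d| 0.03
```

```bash
echo '{"x":[-0.002,-0.002,-0.002,-0.002,-0.002],"y":[-0.001,-0.001,-0.001,-0.001,-0.001],"z":[0.01,0.02,0.026,0.028,0.028],"ax":[0,0,0,0,0],"ay":[0,0,0,0,0],"az":[0,0,0,0,0]}' > path.dat && python3 -m crank path.dat 
python3 go.py 0.5995 -0.2285 0.0187 0
```

```text
time_s: 16.27
position: [0.6014, -0.229, 0.0228]
eef_rot: [-0.001, 1.0, 0.0, 0.0]
wrist_force: [0.2, 0.6, -1.2]
finger_gap: 0.0467
grip_force: 31.4
need [0.0019 0.0005 0.0041] [0.    0.    0.002] |d| 0.005
```

```bash
echo '{"x":[0.002,0.002,0.002,0.002],"y":[0,0,0,0],"z":[0.0015,0.003,0.0045,0.0045],"ax":[0,0,0,0],"ay":[0,0,0,0],"az":[0,0,0,0]}' > path.dat && python3 -m crank path.dat 
python3 go.py 0.5995 -0.2285 0.0187 0
```

```text
time_s: 16.77
position: [0.5993, -0.2291, 0.0188]
eef_rot: [-0.001, 1.0, -0.0, -0.0]
wrist_force: [-1.9, -0.1, 5.2]
finger_gap: 0.047
grip_force: 31.8
need [-0.0002  0.0006  0.0001] [-0.    -0.     0.002] |d| 0.001
```

```bash
echo '{"x":[0,0,0,0,0],"y":[0,0,0,0,0],"z":[0,0,0,-0.015,-0.06],"ax":[0,0,0,0,0],"ay":[0,0,0,0,0],"az":[0,0,0,0,0]}' > path.dat && python3 -m crank path.dat 0.085
echo '{"x":[0,0.04,0.09,0.14,0.178],"y":[0,-0.025,-0.055,-0.085,-0.111],"z":[-0.04,-0.05,-0.05,-0.05,-0.05],"ax":[0,0,0,0,0],"ay":[0,0,0,0,0],"az":[0,0.15,0.3,0.48,0.5]}' > path.dat && python3 -m crank path.dat
python3 go.py 0.4215 -0.3397 0.07 -0.5
```

```text
time_s: 17.4
position: [0.5977, -0.2287, 0.0776]
eef_rot: [-0.001, 1.0, 0.001, -0.002]
wrist_force: [-0.2, -0.7, 0.1]
finger_gap: 0.0852
grip_force: 0.0
time_s: 18.02
position: [0.4195, -0.3418, 0.1295]
eef_rot: [0.248, 0.969, -0.001, 0.0]
wrist_force: [0.1, -0.5, 0.3]
finger_gap: 0.0848
grip_force: 0.0
need [-0.0007  0.0029  0.0595] [-0.002  0.001 -0.001] |d| 0.06
```

```bash
echo '{"x":[0,0,0,0],"y":[0.002,0.002,0.002,0.002],"z":[0.03,0.06,0.075,0.075],"ax":[0,0,0,0],"ay":[0,0,0,0],"az":[0,0,0,0]}' > path.dat && python3 -m crank path.dat
python3 go.py 0.4215 -0.3397 0.004 -0.5
```

```text
time_s: 18.52
position: [0.4225, -0.3383, 0.0531]
eef_rot: [0.246, 0.969, 0.0, -0.0]
wrist_force: [1.8, 0.3, -0.1]
finger_gap: 0.0848
grip_force: 0.0
need [ 0.0002 -0.0018  0.0491] [ 0.    -0.001  0.003] |d| 0.049
```

```bash
echo '{"x":[0,0,0,0],"y":[-0.001,-0.001,-0.001,-0.001],"z":[0.02,0.04,0.047,0.047],"ax":[0,0,0,0],"ay":[0,0,0,0],"az":[0,0,0,0]}' > path.dat && python3 -m crank path.dat
echo '{"x":[0,0,0,0,0],"y":[0,0,0,0,0],"z":[0,0,0,0,0],"ax":[0,0,0,0,0],"ay":[0,0,0,0,0],"az":[0,0,0,0,0]}' > path.dat && python3 -m crank path.dat 0.03 30
echo '{"x":[0,0],"y":[0,0],"z":[0,0],"ax":[0,0],"ay":[0,0],"az":[0,0]}' > path.dat && python3 -m crank path.dat
python3 go.py 0.4215 -0.3397 0.004 -0.5
```

```text
time_s: 19.02
position: [0.4226, -0.3396, 0.0068]
eef_rot: [0.246, 0.969, -0.0, 0.0]
wrist_force: [-0.1, -0.3, 0.4]
finger_gap: 0.0849
grip_force: 0.0
time_s: 19.65
position: [0.4225, -0.3399, 0.0074]
eef_rot: [0.246, 0.969, -0.0, 0.001]
wrist_force: [-1.5, 0.2, 5.3]
finger_gap: 0.0511
grip_force: 30.2
time_s: 19.9
position: [0.4225, -0.3399, 0.0074]
eef_rot: [0.246, 0.969, -0.0, 0.001]
wrist_force: [-0.2, 0.4, 6.2]
finger_gap: 0.0511
grip_force: 30.2
need [ 0.001  -0.0003  0.0034] [-0.001  0.001  0.002] |d| 0.004
```

```bash
echo '{"x":[0,0,0,0,0],"y":[0,0,0,0,0],"z":[-0.02,-0.05,-0.1,-0.125,-0.125],"ax":[0,0,0,0,0],"ay":[0,0,0,0,0],"az":[0,0,0,-0.1,-0.28]}' > path.dat && python3 -m crank path.dat 
python3 go.py 0.597 0.2273 0.13 0
```

```text
time_s: 20.52
position: [0.4233, -0.3405, 0.134]
eef_rot: [0.106, 0.994, -0.002, 0.002]
wrist_force: [-0.8, -0.1, -1.0]
finger_gap: 0.0504
grip_force: 31.5
need [-0.0498  0.5916  0.0026] [-0.003  0.004 -0.213] |d| 0.594
```

```bash
echo '{"x":[-0.005,-0.01,-0.015,-0.02,-0.025],"y":[0.059,0.118,0.177,0.236,0.295],"z":[0,0,0,0,0],"ax":[0,0,0,0,0],"ay":[0,0,0,0,0],"az":[-0.1,-0.213,-0.213,-0.213,-0.213]}' > path.dat && python3 -m crank path.dat 
python3 go.py 0.597 0.2273 0.13 0
```

```text
time_s: 21.15
position: [0.5106, -0.0554, 0.1316]
eef_rot: [0.003, 1.0, -0.0, 0.0]
wrist_force: [1.3, -0.0, -0.8]
finger_gap: 0.051
grip_force: 31.6
need [-0.0849  0.2831  0.0016] [-0.     0.    -0.005] |d| 0.296
```

```bash
echo '{"x":[-0.017,-0.034,-0.051,-0.068,-0.085],"y":[0.056,0.112,0.169,0.226,0.282],"z":[0,0,0,0,0],"ax":[0,0,0,0,0],"ay":[0,0,0,0,0],"az":[0,0,0,0,0]}' > path.dat && python3 -m crank path.dat 
echo '{"x":[0,0,0,0],"y":[0,0,0,0],"z":[0.04,0.07,0.08,0.08],"ax":[0,0,0,0],"ay":[0,0,0,0],"az":[0,0,0,0]}' > path.dat && python3 -m crank path.dat
python3 go.py 0.597 0.2273 0.0194 0
```

```text
time_s: 21.78
position: [0.5969, 0.2263, 0.1315]
eef_rot: [0.002, 1.0, -0.0, 0.0]
wrist_force: [1.8, -0.9, -0.5]
finger_gap: 0.0508
grip_force: 31.6
time_s: 22.28
position: [0.5965, 0.2245, 0.0513]
eef_rot: [0.003, 1.0, -0.0, -0.0]
wrist_force: [-0.3, -0.3, -0.1]
finger_gap: 0.0511
grip_force: 31.6
need [-0.0005  0.0028  0.0319] [-0.    -0.001 -0.005] |d| 0.032
```

```bash
echo '{"x":[0,0,0,0,0],"y":[0.003,0.003,0.003,0.003,0.003],"z":[0.01,0.02,0.027,0.029,0.029],"ax":[0,0,0,0,0],"ay":[0,0,0,0,0],"az":[0,0,0,0,0]}' > path.dat && python3 -m crank path.dat 
python3 go.py 0.597 0.2273 0.0194 0
```

```text
time_s: 22.9
position: [0.5965, 0.2277, 0.0222]
eef_rot: [0.002, 1.0, 0.0, -0.0]
wrist_force: [0.3, 0.3, -0.8]
finger_gap: 0.0508
grip_force: 31.6
need [-0.0005 -0.0004  0.0028] [ 0.    -0.    -0.005] |d| 0.003
```

```bash
echo '{"x":[0,0,0,0],"y":[0,0,0,0],"z":[0.001,0.002,0.003,0.003],"ax":[0,0,0,0],"ay":[0,0,0,0],"az":[0,0,0,0]}' > path.dat && python3 -m crank path.dat 
python3 go.py 0.597 0.2273 0.0194 0
```

```text
time_s: 23.4
position: [0.5966, 0.2277, 0.0195]
eef_rot: [0.002, 1.0, 0.0, 0.0]
wrist_force: [0.0, 0.3, 1.7]
finger_gap: 0.0509
grip_force: 31.7
need [-0.0004 -0.0004  0.0001] [ 0.     0.    -0.005] |d| 0.001
```

Release, rise and move out of view to check all four.

```bash
echo '{"x":[0,0,0,0,0],"y":[0,0,0,0,0],"z":[0,0,0,-0.015,-0.06],"ax":[0,0,0,0,0],"ay":[0,0,0,0,0],"az":[0,0,0,0,0]}' > path.dat && python3 -m crank path.dat 0.085
echo '{"x":[0,0,0.05,0.09,0.13],"y":[0,0,0.03,0.07,0.11],"z":[-0.06,-0.12,-0.14,-0.14,-0.14],"ax":[0,0,0,0,0],"ay":[0,0,0,0,0],"az":[0,0,0,0,0]}' > path.dat && python3 -m crank path.dat
echo '{"x":[0.03,0.06,0.09,0.12,0.15],"y":[0.05,0.1,0.15,0.2,0.25],"z":[0,0,0,0,0],"ax":[0,0,0,0,0],"ay":[0,0,0,0,0],"az":[0,0,0,0,0]}' > path.dat && python3 -m crank path.dat
python3 - <<'E'
from plant import ctrl
import cv2,numpy as np
I={}
for n in("scene","top"):
    im=np.ascontiguousarray(ctrl.snapshot(n)[...,::-1]);I[n]=im;cv2.imwrite(f"{n}_end.png",im)
a=cv2.resize(I["top"][85:240,130:420],(560,300),interpolation=cv2.INTER_CUBIC)
b=cv2.resize(I["scene"][120:330,100:400],(429,300),interpolation=cv2.INTER_CUBIC)
c=np.zeros((600,560,3),np.uint8);c[:300]=a;c[300:,:429]=b
cv2.imwrite("pics/end.png",c)
E
```

```text
time_s: 24.02
position: [0.5952, 0.2268, 0.0786]
eef_rot: [0.002, 1.0, -0.001, -0.002]
wrist_force: [0.3, -0.4, 0.6]
finger_gap: 0.0853
grip_force: 0.0
time_s: 24.65
position: [0.4661, 0.3394, 0.2211]
eef_rot: [0.003, 1.0, 0.001, 0.001]
wrist_force: [0.8, 0.5, -0.2]
finger_gap: 0.085
grip_force: 0.0
time_s: 25.28
position: [0.3172, 0.5906, 0.2205]
eef_rot: [0.002, 1.0, 0.0, 0.0]
wrist_force: [1.1, 0.1, -0.1]
finger_gap: 0.0851
grip_force: 0.0
```

View pics/end.png

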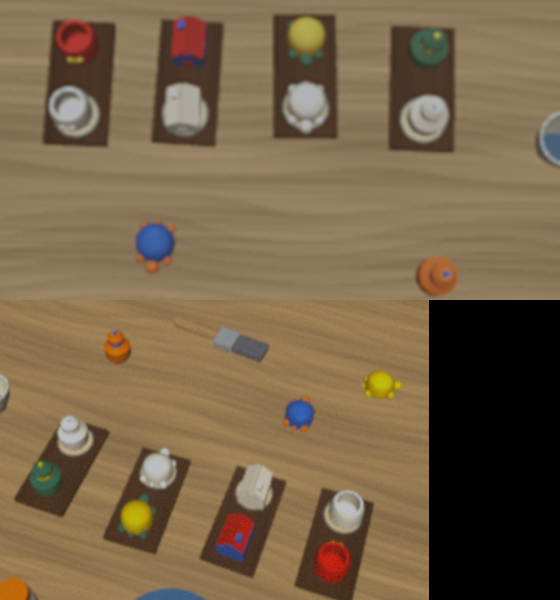

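All four blanks stand on the right boards, inside the pale marks. The painted pieces look undisturbed. I check the centring numerically.

```bash
python3 - <<'E' 2>/dev/null
from cam import *
np.set_printoptions(precision=4,suppress=True)
im=dict(top=cv2.imread("top_end.png"),scene=cv2.imread("scene_end.png"))
MK=dict(gourd=(.5998,-.2285),turtle=(.6138,-.0745),house=(.6007,.0842),pot=(.596,.2273))
for n,(x,y) in MK.items():
    q=[x,y,.012];c={v:proj(v,np.array(q)+[0,0,.02])[0] for v in im}
    f=lambda c,h:((cv2.GaussianBlur(h,(0,0),.6)[...,1]<42)&(h[...,2]>95)).astype(np.uint8)*255
    p,e,d=fit(n,im,[*q,0],c,maskf=f);print(n,p,round(e),"off mm",((p[:2]-[x,y])*1000).round(1))
# finished pieces: shift of the coloured blob between first and last picture
for v in im:
    o=cv2.imread(v+"_raw.png")
    for n,P,lo,hi in[("dt",(.4295,.1158,.016),(100,120,60),(130,255,255)),("dg",(.3947,-.2404,.023),(5,190,120),(14,255,255))]:
        u,w=proj(v,np.array(P))[0].astype(int);g=[]
        for I in(o,im[v]):
            m=cv2.inRange(cv2.cvtColor(I[w-20:w+20,u-20:u+20],cv2.COLOR_BGR2HSV),lo,hi);g.append(np.argwhere(m>0).mean(0))
        print(v,n,"shift px",(g[1]-g[0]))
E
```

```text
gourd [ 0.6005 -0.2289  0.0152 -0.4053] 741 off mm [ 0.7 -0.4]
turtle [ 0.6146 -0.0738  0.0109 -0.0069] 1004 off mm [0.8 0.7]
house [0.6002 0.0852 0.0109 0.0631] 1193 off mm [-0.5  1. ]
pot [ 0.5955  0.23    0.012  -0.2567] 1149 off mm [-0.5  2.7]
top dt shift px [0.0248 0.025 ]
top dg shift px [nan nan]
scene dt shift px [0.0446 0.0339]
scene dg shift px [0.4458 0.2076]
```

```bash
python3 -c "
from plant import ctrl
print(ctrl.sign_off())"
```

```text
the job is handed in; nothing more can be done
None
```

The job is handed in at about 25 s, with no verdict shown: the final pictures show all four white blanks upright on their own boards within about 3 mm of the mark centres, and both finished pieces where they were (blue turtle unmoved; orange gourd within about 1 mm, measured in the scene view only).

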